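# Park the lock plunger and unload the flashing fixture

## Robot

A 6-joint arm with a two-finger parallel gripper is mounted at the origin on the work surface. World frame = base frame: x ahead of the robot, y to its left, z up, the work surface at z = 0. Lengths are in mm, angles in rad, forces in N, time in s.
With the tool pointing down it reaches from about 300 to 875 mm from the base axis. Payload 6.4 kg.
Tool frame: the origin (TCP) lies between the finger pads; the fingertips stand 25 mm ahead of it and the grasp point (between the pads) lies 6 mm ahead of it; z points along the fingers, y is the line along which they close (so a half turn about z gives the same grasp; the last joint's range is limited). The gripper opens to 85 mm and grips with 20 to 120 N. Pads are 22 mm wide; open, the fingers measure 114 mm over their backs; the gripper's body (76 mm by 85 mm) begins 54 mm behind the grasp point. The pads swing forward as they close: fully open they stand 13 mm farther back than shut.
Start: joints at [-0.206, 0.181, 1.607, -0, 1.354, -0.206], TCP at [575.014, 0.015, 256.288] pointing down, gripper open.
Joint ranges: [-2.99, 2.99], [-0.89, 2.07], [0.3, 2.58], [-1.14, 4.28], [0, 2.63], [-3.12, 3.12]. Speed limits (rad/s): [2.57, 2.57, 3.01, 3.14, 3.14, 3.14].

## Interface

Orientations are given as [roll, pitch, yaw] about the fixed x, y, z axes, in that order (R = Rz(yaw) Ry(pitch) Rx(roll)).
In Python, from plant import telemetry, optics, bot gives the robot as it stands.
- The arm moves only by the tool move_arm, never from a script. Its argument "commands" is a list of rows, each a list of 7 numbers: the turn, a rotation vector about the world's x, y, z in degrees, then the shift along the world's x, y, z in cm, then the opening in per cent of the stroke, from 0 (shut) to 100 (fully open). In form: [[rx, ry, rz, tx, ty, tz, claw], ...]. A call has 1 to 20 rows; each row shifts and turns the commanded pose from where the row before left it; what a row does not reach is not made up. A row lasts 1/8 s, in which the tool goes at most 62.5 mm and 10.7 degrees, less where a joint would pass 70% of its speed; a pose out of reach is approached as far as the arm can. A call is refused whole if a number of a shift passes 6.25 or a number of a turn 10.7, either way. A call with a gripper value outside its range is refused whole. The fingers move at their own pace and stop on an object; "grip_force" is the grip in N (left out, the last holds). Time passes only in rows, so rows that do not move let the fingers close. It gives the time, the measured TCP pose, the force, the opening and the grip force at its end, in the units of the state.
- telemetry.state(): the state, without advancing time (a new reading comes with each control period).
- optics.camera(name): name is "scene" or "side" or "wrist"; returns the picture (420x560x3 uint8, red, green, blue); there is no depth.
- optics.camera_params(name): a dict with "K" (3x3 intrinsics, pixels), "pose" (4x4, takes a point from camera to world coordinates). Camera axes: x right, y up, looking along -z (the intrinsics and any distortion apply to the point x, -y, -z); pixel columns grow to the right and rows downward; lengths in mm; the calibration is good to about 2 mm. A picture is of the moment at which its call begins: read the wrist's pose just before it. camera_params takes no time and is no camera call; for the wrist camera it gives the pose at the moment of the call.
- bot.job_done(): hands the job in; it is judged then, once.
The state is a dict: "time_s": time; "qpos": joint angles; "joint_vel": joint speeds; "tau": joint torques, N m; "ee_pos": TCP position; "tcp_rot": TCP orientation; "contact_force": force on the tool from outside, world axes, zero at the start; "moment": the same for the moment, N m; "opening": finger opening in mm; "grasp_force": force on a finger pad.
Only numpy, scipy, OpenCV 4.12 (cv2) and the standard library are available. Lean on these libraries where they do the work, as an engineer would, in place of code of your own. Each camera call takes 0.05 s, during which the arm holds its last target. There are 200 camera calls.

## Task

Unload the small computer from the flashing fixture: pull up the spring lock plunger, turn it a quarter turn so that it rests in its notch and stays up by itself, let go, and then pull the nest all the way out to its stop. Take the computer out and set it down gently, flat in the white tray, without dropping it, in the empty space beside the finished one. Leave the plunger parked and the nest fully out, and do not disturb the finished computer or the other things on the desk.

Things in the scene. Friction and masses are not known exactly. Their poses are not given: they have to be found in the camera images.
- jig: Flashing fixture, fixed: grey base plate (175 along x, 160 along y) and an open-ended aluminium tunnel under a clear roof (106 wide along x, y -55 to +45, top 78 mm up). Origin on the desk below the stored computer. The nest slides out along the fixture's +y. The plunger stands at x = +79, y = 0 in a bracket 42 by 46 mm, 66 mm high, with a 26 mm square collar on it, top 78 mm up.
- plunger (a joint): Lift of the spring plunger, m, 0 to 0.017. 0: down, its pin locks the nest. The spring pulls down with 6 N at 0, 9 N at the top. A cross dowel in a deep slot of the collar stops it turning until lifted over 0.012; after a quarter turn either way it drops 3 mm into a shallow rest notch and stays at about 0.009 (parked: pin clear of the nest).
- plunger_turn (a joint): Turn of the plunger about the vertical, rad, positive anticlockwise from above. 0: locked position, grip bar along the fixture's x. The rest notch is at +1.57 or -1.57, and takes it within about 0.2. Range -1.85 to 1.85.
- plunger_grip (a point): Point on the plunger's axis in the black T-grip, a bar 38 mm long, 12 mm thick, 22 mm high, 9 mm below its top (103 mm above the desk when locked). The point's x runs along the bar's length, y across its thickness; it moves and turns with the plunger.
- nest (a joint): Slide of the nest, m. 0: in the tunnel; 0.10: pulled out to its stop. Slides with about 2 N and stays where it is left.
- nest_grip (a point): Point in the black pull plate at the nest's outer end, 12 mm below its top edge (50 mm above the desk). The plate stands upright: 60 mm along the fixture's x, 12 mm thick along y (the slide direction), 40 mm high above the nest's deck (deck top 22 mm above the desk).
- case: The small computer to unload: slim grey case, 54 (x) by 88 (y) by 26 mm (z), about 130 g, origin at the centre of its underside. Loose in the nest, length along the slide, underside 28 mm above the desk; low corner stops (top 36 mm up) leave the middle 60 mm of its long sides free. It moves with the nest; under the roof it cannot be lifted out.
- tray: White open tray, fixed to the desk, 262 (x) by 152 (y) by 30 mm high, walls and floor 5 mm thick, origin at the centre of its underside, left or right of the fixture.
- tray_free (a point): Centre of the empty half of the tray, on its inner floor (5 mm above the desk), 60 mm from the tray's centre along its +x; axes as the tray. The computer fits with its length along the tray's y.
- finished: Finished computer, same shape and size as the one to unload, lying loose in the other half of the tray (about 65 mm along the tray's -x), its length along the tray's y. Leave alone. Origin at the centre of its underside.
- carton: White carton with lid, 132 by 102 by 66 mm, loose, on the side of the fixture where the tray is not. Leave alone. Origin at the centre of its underside.
- mug: White mug, 76 mm across, 85 mm high, loose, beyond the nest's open end, handle pointing away from the robot. Leave alone. Origin at the centre of its underside.
- can: Closed aluminium can, 62 mm across, 105 mm high, loose, beyond the fixture. Leave alone. Origin at the centre of its underside.

How it is judged (in metres and radians):
On the way, in this order (a step that is already met when the one before it is completed fails the run):
1. the plunger is parked: turned a quarter turn, resting in its notch and let go, with the nest still in (value of joint plunger between 0.007 and 0.0105 m and (value of joint plunger_turn above 1.25 rad or value of joint plunger_turn below -1.25 rad) and contact force between the fingers and plunger below 0.1 N and value of joint nest below 0.01 m), for 0.2 s.
2. the nest is pulled out to its stop (within 6 mm), the computer still in it (value of joint nest above 0.094 m and value of joint plunger above 0.007 m and contact force between case and nest above 0.1 N), for 0.2 s.
At the end, for the whole second after the job is handed in: The computer lies at rest, upright and flat (within 0.08 rad, underside within 4 mm of the tray's inner floor) in the empty half of the tray; the plunger is parked in its rest notch (lift 7 to 10.5 mm, turned more than 1.25 rad either way) and the nest is out (90 mm or more of 100) (x of case in the frame of tray between -0.02 and 0.11 m and y of case in the frame of tray between -0.06 and 0.06 m and z of case in the frame of tray below 0.009 m and angle between case's own z axis and vertical below 0.08 rad and linear speed of case below 0.02 m/s and value of joint plunger between 0.007 and 0.0105 m and (value of joint plunger_turn above 1.25 rad or value of joint plunger_turn below -1.25 rad) and value of joint nest above 0.09 m); the robot touches nothing.
It fails at once if the computer is dropped (faster than 0.6 m/s while not held) (linear speed of case above 0.6 m/s and contact force between the fingers and case below 0.1 N).
It fails at once if the finished computer is moved more than 20 mm (distance of finished from where it was at the start of the episode above 0.02 m).
It fails at once if the carton, mug or can is moved more than 30 mm (distance of any of carton, mug, can from where it was at the start of the episode above 0.03 m).
It also fails if it takes over 67 s, if anything falls off the work surface, if the arm or the gripper's body presses on something with over 40 N, if the wrist force passes 120 N, or if a joint passes its speed limit or range.

## Working session

There is one attempt and no reset: what is moved stays moved. The work goes in short steps, Python scripts to look and compute and a tool call to move; the robot and the scene stay as the last step left them, time stands still between calls to the robot, and variables do not carry over. Pictures are saved under pics/ and viewed, at most 10 in all, crops included, and the job is handed in when it is done.

Besides the shell and the picture viewer there is one more tool, called as name([rows], argument=value, ...), one row to a line, values as JSON. move_arm: Moves the arm, as the interface text tells. Its arguments: {"type":"object","properties":{"commands":{"type":"array","items":{"type":"array","items":{"type":"number"}}},"grip_force":{"type":"number"}},"required":["commands"]}

```bash
ls; mkdir -p pics; python3 - <<'E'
from plant import telemetry, optics, bot
import cv2,numpy as np
np.set_printoptions(precision=3,suppress=True)
for n in ("scene","side"):
    im=optics.camera(n); cv2.imwrite(f"pics/{n}0.png",im[:,:,::-1])
    p=optics.camera_params(n); print(n,p)
print(telemetry.state())
E
```

```text
pics
scene {'K': array([[504.84 ,   0.   , 280.809],
       [  0.   , 504.84 , 207.355],
       [  0.   ,   0.   ,   1.   ]]), 'pose': array([[  -0.761,   -0.39 ,    0.519, 1310.793],
       [   0.649,   -0.466,    0.601,  809.372],
       [   0.007,    0.794,    0.608,  891.379],
       [   0.   ,    0.   ,    0.   ,    1.   ]])}
side {'K': array([[386.119,   0.   , 283.564],
       [  0.   , 386.119, 206.084],
       [  0.   ,   0.   ,   1.   ]]), 'pose': array([[ -0.99 ,   0.09 ,  -0.112, 471.787],
       [ -0.143,  -0.617,   0.773, 902.347],
       [  0.001,   0.781,   0.624, 847.456],
       [  0.   ,   0.   ,   0.   ,   1.   ]])}
{'time_s': 0.1, 'qpos': array([-0.206,  0.181,  1.608,  0.   ,  1.354, -0.206]), 'joint_vel': array([ 0.   , -0.001, -0.003, -0.001, -0.001,  0.   ]), 'tau': array([ -0.   , -44.587, -35.224,  -0.   ,   0.004,   0.   ]), 'ee_pos': array([574.56 ,   0.116, 255.478]), 'tcp_rot': array([-3.14 , -0.   ,  1.571]), 'contact_force': array([ 0.081, -0.505, -0.158]), 'moment': array([-0.028, -0.049,  0.032]), 'grasp_force': 0.0, 'opening': 85.28008031266663}
```

View pics/scene0.png

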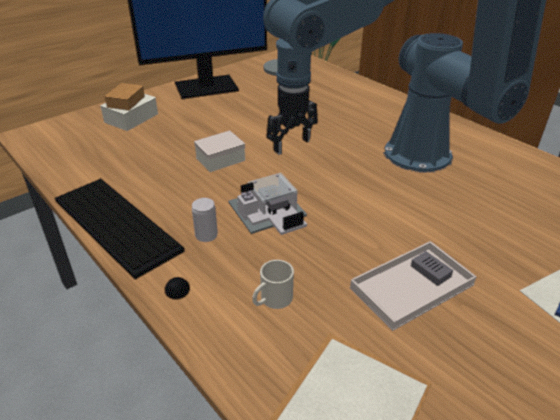

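View pics/side0.png

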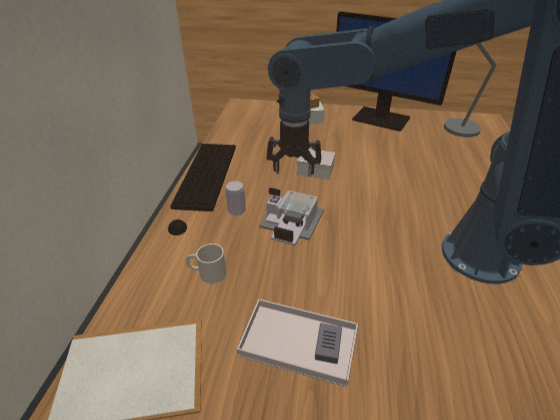

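Scene: the fixture is at about (268,205), with the pull plate at (292,221) and the T-grip at (247,187). The tray is at (413,283), with the finished unit at (432,267) in the half nearer the robot. Next I'll enlarge the fixture and tray in both views.

```bash
cat > h.py <<'E'
from plant import telemetry, optics, bot
import cv2,numpy as np
np.set_printoptions(precision=2,suppress=True)
def P(n):
    p=optics.camera_params(n); return p["K"],p["pose"]
def ray(K,T,uv):
    d=np.linalg.solve(K,[uv[0],uv[1],1.]); d=T[:3,:3]@(d*[1,-1,-1]); return T[:3,3],d
def at_z(K,T,uv,z):
    o,d=ray(K,T,uv); return o+d*(z-o[2])/d[2]
def proj(K,T,X):
    c=(np.atleast_2d(X)-T[:3,3])@T[:3,:3]; c=c*[1,-1,-1]; q=c@K.T; return q[:,:2]/q[:,2:]
E
python3 - <<'E'
from h import *
s=cv2.imread("pics/scene0.png"); d=cv2.imread("pics/side0.png")
r=lambda im,x,y,w,h,k: cv2.resize(im[y:y+h,x:x+w],None,fx=k,fy=k,interpolation=cv2.INTER_CUBIC)
m=np.zeros((600,800,3),np.uint8)
m[:300,:400]=r(s,220,165,100,75,4); m[:300,400:]=r(d,245,175,100,75,4)
m[300:,:400]=r(s,345,230,133,100,3)[:300,:400] if 0 else cv2.resize(s[230:330,345:478],(400,300)); m[300:,400:]=cv2.resize(d[290:390,230:363],(400,300))
cv2.imwrite("pics/m0.png",m)
E
```

```text
(no output)
```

View pics/m0.png

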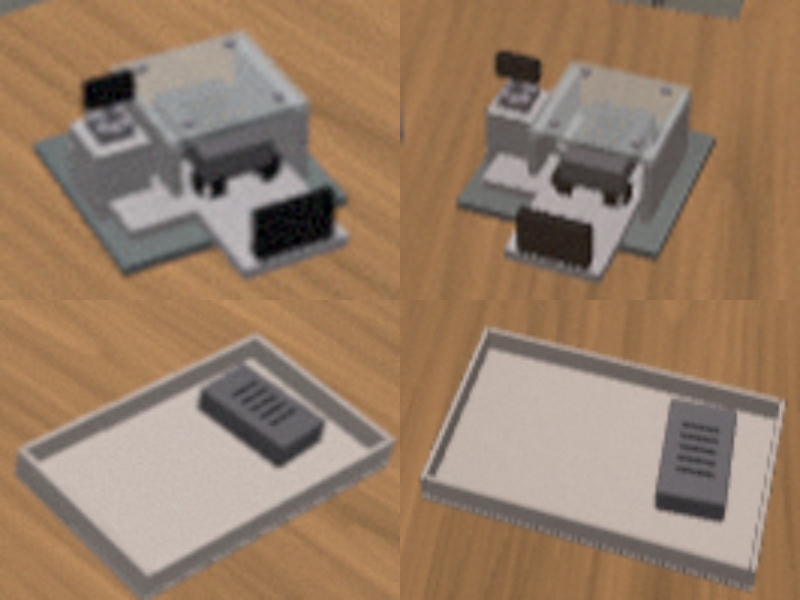

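Mosaic: base plate, roof, pull plate, T-grip and tray corners are all readable. I'll fit the fixture and tray poses to those corners.

```bash
python3 - <<'E'
from h import *
from scipy.optimize import least_squares
cs,cd=P("scene"),P("side")
def uv(m,which):
    m=np.array(m,float)
    if which in("sf","df"): k=4.
    else: k=400/133
    off={"sf":(220,165,0,0),"df":(245,175,400,0),"st":(345,230,0,300),"dt":(230,290,400,300)}[which]
    ky=k if k==4 else 3.
    return np.array([(m[0]-off[2]+.5)/k-.5+off[0],(m[1]-off[3]+.5)/ky-.5+off[1]])
def W(p,X): 
    c,s=np.cos(p[2]),np.sin(p[2]); return np.array([p[0]+c*X[0]-s*X[1],p[1]+s*X[0]+c*X[1],X[2]])
obs=[]
for pt,a,b in [((-53,-55,78),(243,32),(690,88)),((-53,45,78),(310,103),(655,158)),((53,45,78),(182,138),(535,135)),((53,-55,78),None,(575,62)),
  ((79-19,6,112),(133,71),(541,58)),((79+19,6,112),(83,80),(497,52))]:
    if a: obs.append((pt,cs,uv(a,"sf")))
    if b: obs.append((pt,cd,uv(b,"df")))
pp=[((30,0,62),(252,208),(520,207)),((-30,0,62),(333,188),(592,222))]
def res(p):
    r=[proj(*c,W(p,pt))[0]-u for pt,c,u in obs]
    for pt,a,b in pp:
        q=(pt[0],p[3],pt[2])
        r+= [proj(*cs,W(p,q))[0]-uv(a,"sf"),proj(*cd,W(p,q))[0]-uv(b,"df")]
    return np.concatenate(r)
g=at_z(*cs,(270,200),60)
f=min((least_squares(res,[g[0],g[1],y,90]) for y in (-.5,0,.5)),key=lambda f:f.cost)
print("jig",f.x,np.degrees(f.x[2]),f.cost); print(f.fun.reshape(-1,2).T)
print("plunger",W(f.x,(79,0,103)),"nestgrip",W(f.x,(0,f.x[3]-6,50)), "case",W(f.x,(0,0,28)),"case out",W(f.x,(0,100,28)))
T=[((131,-76,30),(18,455),(487,330)),((-131,-76,30),(252,337),(783,403)),((-131,76,30),(392,440),(752,580)),((131,76,30),(145,592),(423,483))]
to=[(pt,cs,uv(a,"st")) for pt,a,b in T]+[(pt,cd,uv(b,"dt")) for pt,a,b in T]
rt=lambda p:np.concatenate([proj(*c,W(p,pt))[0]-u for pt,c,u in to])
g=at_z(*cs,(413,283),20)
t=least_squares(rt,[g[0],g[1],0]); print("tray",t.x,np.degrees(t.x[2]),t.cost);print(t.fun.reshape(-1,2).T)
print("free",W(t.x,(60,0,5)))
for n,a in (("mug",(277,300)),("can",(206,237)),("carton",(222,160))): print(n,at_z(*cs,a,0))
E
```

```text
jig [569.12 -82.06  -0.24 118.72] -13.687833460308001 16.378539984307356
[[ 1.15  0.92  0.66 -0.23 -1.89 -1.58 -0.18  1.72 -0.52  1.32 -0.32  0.52
  -0.14  0.23  0.13]
 [-0.69 -1.03 -0.6  -0.62  0.7  -2.79 -1.6   0.36  0.71  1.66 -0.38  0.74
  -1.09 -0.44  0.08]]
plunger [ 645.87 -100.75  103.  ] nestgrip [595.79  27.46  50.  ] case [569.12 -82.06  28.  ] case out [592.78  15.1   28.  ]
tray [514.3  374.99  -0.14] -8.050028714536944 28.27873407385212
[[ 0.53  2.21  2.48  2.56 -2.38 -0.34  0.25 -2.99]
 [-0.52 -0.04  1.47 -3.03 -1.35 -1.44 -2.59 -1.3 ]]
free [573.71 366.59   5.  ]
mug [788.59 193.83   0.  ]
can [ 789.8  -101.43    0.  ]
carton [ 531.99 -392.63    0.  ]
```

```bash
python3 - <<'E'
from h import *
K,T=P("wrist"); print(K,T); print(at_z(K,T,(280,210),50),at_z(K,T,(0,0),50),at_z(K,T,(559,419),50))
cv2.imwrite("pics/w0.png",optics.camera("wrist")[:,:,::-1])
E
```

```text
[[310.79   0.   282.62]
 [  0.   310.79 206.03]
 [  0.     0.     1.  ]] [[  1.    -0.     0.   574.44]
 [  0.     0.96   0.29  73.11]
 [ -0.    -0.29   0.96 373.18]
 [  0.     0.     0.     1.  ]]
[571.2  -29.57  50.  ] [318.14 169.8   50.  ] [ 952.85 -329.9    50.  ]
```

View pics/w0.png

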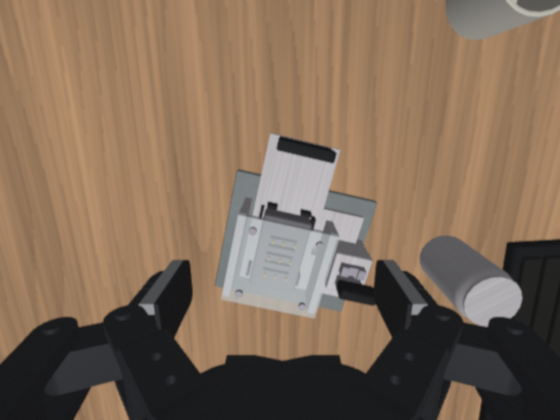

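The wrist view shows the pull plate top with outer corners (279,138) and (336,151) and inner corners (277,149) and (333,162). The base corners are (238,171), (376,201) and (217,289), and the T-grip is at about (340..377, 282..300), partly hidden by a finger.

```bash
python3 - <<'E'
from h import *
K,T=P("wrist")
q=np.array([at_z(K,T,u,62) for u in [(279,138),(336,151),(333,162),(277,149)]])
print("plate",q.mean(0),np.linalg.norm(q[0]-q[1]),np.linalg.norm(q[1]-q[2]),np.degrees(np.arctan2(*(q[1]-q[0])[1::-1])))
for z in (6,10): 
    q=np.array([at_z(K,T,u,z) for u in [(238,171),(376,201),(217,289)]]); d=q[1]-q[0]
    print("base",q[:,:2],np.linalg.norm(d),np.linalg.norm(q[2]-q[0]),np.degrees(np.arctan2(d[1],d[0])))
q=np.array([at_z(K,T,u,78) for u in [(239,207),(338,234),(317,317),(222,300)]]);print("roof",q[:,:2],q.mean(0),np.linalg.norm(np.diff(q,axis=0),axis=1))
g=np.array([at_z(K,T,u,112) for u in [(338,280),(376,287)]]);print("grip",g)
E
```

```text
plate [597.79  36.59  62.  ] 57.96605062254178 11.2209813481872 -12.597196157927677
base [[ 520.84    5.23]
 [ 688.87  -31.97]
 [ 485.92 -155.09]] 172.0995305237727 164.08006367837132 -12.483044692944718
base [[ 521.42    5.97]
 [ 687.62  -30.82]
 [ 486.89 -152.61]] 170.22526087600986 162.2931309527595 -12.483044692944716
roof [[ 530.84  -17.63]
 [ 630.73  -46.42]
 [ 612.5  -145.75]
 [ 507.92 -124.04]] [570.5  -83.46  78.  ] [103.96 100.99 106.82]
grip [[626.69 -79.46 112.  ]
 [663.31 -86.95 112.  ]]
```

move_arm([
  [0, 0, 9.7, 0.9, -1.2, -0.8, 60],
  [0, 0, 9.7, 0.9, -1.2, -0.8, 60],
  [0, 0, 9.7, 0.9, -1.2, -0.8, 60],
  [0, 0, 9.7, 0.9, -1.2, -0.8, 60],
  [0, 0, 9.7, 0.9, -1.2, -0.8, 60],
  [0, 0, 9.7, 0.9, -1.2, -0.8, 60],
  [0, 0, 9.7, 0.9, -1.1, -0.8, 60],
  [0, 0, 9.5, 1, -1, -0.8, 60],
  [0, 0, 0, 0, 0, 0, 60],
  [0, 0, 0, 0, 0, 0, 60],
])

```text
time_s: 1.4
ee_pos: [647.7, -92.6, 192.2]
tcp_rot: [3.141, -0.001, 2.919]
contact_force: [0.5, 0.4, -0.2]
opening: 51.3
grasp_force: 0.0
```

```bash
python3 - <<'E'
from h import *
s=telemetry.state();print(s["ee_pos"],s["tcp_rot"],s["qpos"],s["opening"])
K,T=P("wrist");np.save("T1.npy",T)
cv2.imwrite("pics/w1.png",optics.camera("wrist")[:,:,::-1])
E
```

```text
[647.67 -92.62 192.2 ] [ 3.14 -0.    2.92] [-0.32  0.41  1.45  0.    1.28 -1.67] 51.29467495947802
```

View pics/w1.png

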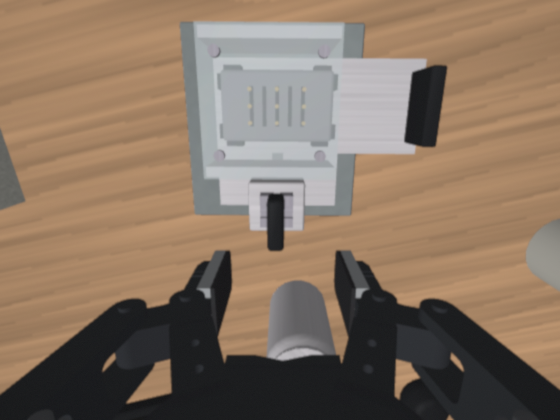

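The T-grip is clear in the picture: the bar spans u 268–284 and v 195–250. I'll fit its centre by silhouette and re-measure the plate (top edge about (440,67)–(436,146)).

```bash
python3 - <<'E'
from h import *
from scipy.optimize import least_squares
K,_=P("wrist");T=np.load("T1.npy")
im=cv2.imread("pics/w1.png").max(2)
m=(im[185:260,255:300]<45).astype(np.uint8);n,l,st,_=cv2.connectedComponentsWithStats(m);i=1+st[1:,4].argmax();b=st[i];print(b)
u0,v0,u1,v1=255+b[0]-.5,185+b[1]-.5,255+b[0]+b[2]-.5,185+b[1]+b[3]-.5
a=np.radians(-12.6);R=np.array([[np.cos(a),-np.sin(a)],[np.sin(a),np.cos(a)]])
def box(c):
    X=np.array([np.r_[R@[x,y]+c,z] for x in(-19,19) for y in(-6,6) for z in (90,112)]);p=proj(K,T,X);return np.r_[p.min(0),p.max(0)]
f=least_squares(lambda c:box(c)-[u0,v0,u1,v1],[648,-95]);print(f.x,f.fun)
m=(im[50:160,395:460]<45).astype(np.uint8);c=max(cv2.findContours(m,cv2.RETR_EXTERNAL,cv2.CHAIN_APPROX_NONE)[0],key=cv2.contourArea)
q=cv2.approxPolyDP(c,4,True)[:,0]+[395,50];print(q)
def nb(p):
    RR=np.array([[np.cos(p[2]),-np.sin(p[2])],[np.sin(p[2]),np.cos(p[2])]])
    return proj(K,T,np.array([np.r_[RR@[x,6]+p[:2],62] for x in(-30,30)]+[np.r_[RR@[x,-6]+p[:2],22] for x in(-30,30)]))
tr=q[[np.argmax(q@[1,-.3]),np.argmax(q@[1,.3]),np.argmin(q@[1,.3]),np.argmin(q@[1,-.3])]];print(tr)
f=least_squares(lambda p:(nb(p)-tr).ravel(),[597,36,a]);print(f.x,np.degrees(f.x[2]),f.fun.reshape(-1,2))
E
```

```text
[ 13   9  15  56 706]
[646.78 -98.55] [-1.58 -2.33  1.66  2.39]
[[445  67]
 [413  74]
 [407 141]
 [434 144]]
[[445  67]
 [434 144]
 [413  74]
 [407 141]]
[597.92  35.82  -0.2 ] -11.726483781973934 [[ 2.61 -2.4 ]
 [ 3.31  3.51]
 [-3.15 -2.27]
 [-3.74  1.97]]
```

move_arm([
  [0, 0, 0, -0.1, -0.6, -2, 60],
  [0, 0, 0, 0, 0, -2, 60],
  [0, 0, 0, 0, 0, -2, 60],
  [0, 0, 0, 0, 0, -1.5, 60],
  [0, 0, 0, 0, 0, -0.8, 60],
  [0, 0, 0, 0, 0, 0, 60],
  [0, 0, 0, 0, 0, 0, 25],
  [0, 0, 0, 0, 0, 0, 10],
  [0, 0, 0, 0, 0, 0, 5],
  [0, 0, 0, 0, 0, 0, 5],
  [0, 0, 0, 0, 0, 0, 5],
], grip_force=50)

```text
time_s: 2.82
ee_pos: [647.7, -98.6, 110.4]
tcp_rot: [3.141, 0.002, 2.922]
contact_force: [0.5, 4.3, 5.5]
opening: 11.0
grasp_force: 51.0
```

move_arm([
  [0, 0, 0, 0, 0, 0.5, 0],
  [0, 0, 0, 0, 0, 0.5, 0],
  [0, 0, 0, 0, 0, 0.4, 0],
  [0, 0, 0, 0, 0, 0.1, 0],
  [0, 0, 0, 0, 0, 0, 0],
])

```text
time_s: 3.45
ee_pos: [647.1, -98.5, 122.7]
tcp_rot: [3.141, 0.0, 2.922]
contact_force: [6.3, 3.4, -9.7]
opening: 11.1
grasp_force: 48.9
```

move_arm([
  [0, 0, 0, 0, 0, 0.2, 0],
  [0, 0, 0, 0, 0, 0.1, 0],
  [0, 0, 0, 0, 0, 0, 0],
])

```text
time_s: 3.82
ee_pos: [647.1, -98.5, 125.6]
tcp_rot: [3.141, 0.0, 2.922]
contact_force: [6.9, 3.2, -9.7]
opening: 11.0
grasp_force: 48.9
```

move_arm([
  [0, 0, -6, 0, 0, 0, 0],
  [0, 0, -7, 0, 0, 0, 0],
  [0, 0, -7, 0, 0, 0, 0],
  [0, 0, -7, 0, 0, 0, 0],
  [0, 0, -7, 0, 0, 0, 0],
])

```text
time_s: 4.45
ee_pos: [647.0, -98.6, 125.4]
tcp_rot: [3.141, -0.001, 2.324]
contact_force: [5.8, 1.8, -10.1]
opening: 11.0
grasp_force: 48.9
```

move_arm([
  [0, 0, -7, 0, 0, 0, 0],
  [0, 0, -7, 0, 0, 0, 0],
  [0, 0, -7, 0, 0, 0, 0],
  [0, 0, -7, 0, 0, 0, 0],
  [0, 0, -7, 0, 0, 0, 0],
  [0, 0, -7, 0, 0, 0, 0],
  [0, 0, -7, 0, 0, 0, 0],
  [0, 0, -7, 0, 0, 0, 0],
  [0, 0, 0, 0, 0, 0, 0],
])

```text
time_s: 5.58
ee_pos: [646.6, -98.6, 125.2]
tcp_rot: [-3.14, -0.001, 1.349]
contact_force: [4.6, 2.1, -9.0]
opening: 11.2
grasp_force: 49.0
```

move_arm([
  [0, 0, 0, 0, 0, -0.2, 0],
  [0, 0, 0, 0, 0, -0.2, 0],
  [0, 0, 0, 0, 0, -0.2, 0],
  [0, 0, 0, 0, 0, 0, 0],
  [0, 0, 0, 0, 0, 0, 0],
])

```text
time_s: 6.2
ee_pos: [646.7, -98.6, 119.5]
tcp_rot: [-3.141, -0.001, 1.351]
contact_force: [5.2, 2.1, -8.5]
opening: 10.9
grasp_force: 49.1
```

move_arm([
  [0, 0, 0, 0, 0, -0.1, 0],
  [0, 0, 0, 0, 0, -0.1, 0],
  [0, 0, 0, 0, 0, 0, 0],
])

```text
time_s: 6.58
ee_pos: [646.8, -98.7, 119.2]
tcp_rot: [-3.141, -0.0, 1.351]
contact_force: [0.1, 3.9, -1.5]
opening: 11.2
grasp_force: 50.1
```

The load has come off the gripper at lift 8.8 mm, so the plunger is seated in the notch. I'll let go, rise and look.

move_arm([
  [0, 0, 0, 0, 0, 0, 40],
  [0, 0, 0, 0, 0, 0, 60],
  [0, 0, 0, 0, 0, 0, 60],
  [0, 0, 0, 0, 0, 0, 60],
  [0, 0, 0, 0, 0, 2, 60],
  [0, 0, 0, 0, 0, 3, 60],
  [0, 0, 0, 0, 0, 3, 60],
  [0, 0, 0, 0, 0, 0, 60],
])

```text
time_s: 7.58
ee_pos: [649.2, -99.7, 204.3]
tcp_rot: [3.134, 0.001, 1.351]
contact_force: [-0.1, -0.3, 0.2]
opening: 51.3
grasp_force: 0.0
```

```bash
python3 - <<'E'
from h import *
K,T=P("wrist");np.save("T2.npy",T);print(telemetry.state()["ee_pos"])
cv2.imwrite("pics/w2.png",optics.camera("wrist")[:,:,::-1])
E
```

```text
[649.24 -99.69 204.28]
```

View pics/w2.png

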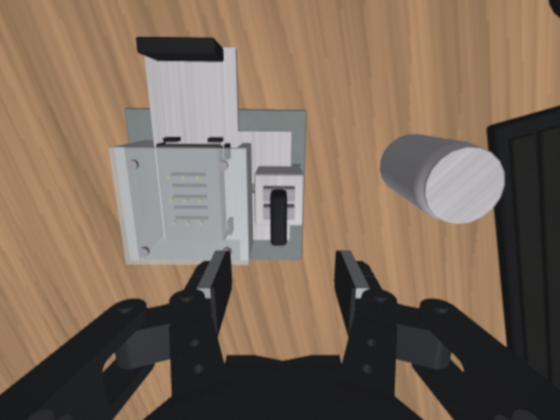

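The bar now lies along the slide direction, at (278,190)–(278,245), so the plunger is parked. Next is the pull plate.

move_arm([
  [0, 0, 10, -0.6, 1.5, 0, 60],
  [0, 0, 10, -0.6, 1.5, 0, 60],
  [0, 0, 10, -0.6, 1.5, 0, 60],
  [0, 0, 10, -0.6, 1.5, 0, 60],
  [0, 0, 10, -0.6, 1.5, 0, 60],
  [0, 0, 10, -0.6, 1.5, 0, 60],
  [0, 0, 10, -0.6, 1.5, 0, 60],
  [0, 0, 10, -0.6, 1.5, 0, 60],
  [0, 0, 10, -0.4, 1.6, 0, 60],
  [0, 0, 0, 0, 0, -3, 60],
  [0, 0, 0, 0, 0, -3, 60],
  [0, 0, 0, 0, 0, -3, 60],
  [0, 0, 0, 0, 0, 0, 60],
])

```text
time_s: 9.25
ee_pos: [592.1, 37.4, 105.8]
tcp_rot: [-3.141, -0.008, 2.922]
contact_force: [-0.4, 0.1, 0.5]
opening: 51.1
grasp_force: 0.0
```

```bash
python3 - <<'E'
from h import *
K,T=P("wrist");np.save("T3.npy",T);print(telemetry.state()["ee_pos"])
cv2.imwrite("pics/w3.png",optics.camera("wrist")[:,:,::-1])
E
```

```text
[592.06  37.39 105.76]
```

View pics/w3.png

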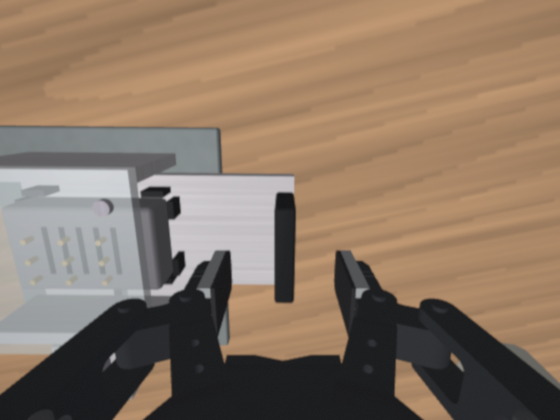

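The plate is at u 275–295, centred between the fingertips, so I'll descend and grip it.

move_arm([
  [0, 0, 0, 0.3, 0, -2, 60],
  [0, 0, 0, 0, 0, -1.8, 60],
  [0, 0, 0, 0, 0, -0.9, 60],
  [0, 0, 0, 0, 0, 0, 60],
  [0, 0, 0, 0, 0, 0, 25],
  [0, 0, 0, 0, 0, 0, 10],
  [0, 0, 0, 0, 0, 0, 5],
  [0, 0, 0, 0, 0, 0, 5],
  [0, 0, 0, 0, 0, 0, 5],
], grip_force=30)

```text
time_s: 10.42
ee_pos: [598.5, 36.9, 63.0]
tcp_rot: [3.141, 0.001, 2.921]
contact_force: [-1.8, 0.9, 6.2]
opening: 11.2
grasp_force: 34.9
```

move_arm([
  [0, 0, 0, 0.1, 0.5, 0, 0],
  [0, 0, 0, 0.2, 0.9, 0, 0],
  [0, 0, 0, 0.2, 0.9, 0, 0],
  [0, 0, 0, 0.2, 0.9, 0, 0],
  [0, 0, 0, 0.2, 0.9, 0, 0],
  [0, 0, 0, 0.2, 0.9, 0, 0],
  [0, 0, 0, 0.2, 0.9, 0, 0],
  [0, 0, 0, 0.2, 0.9, 0, 0],
  [0, 0, 0, 0.2, 0.9, 0, 0],
  [0, 0, 0, 0.2, 0.9, 0, 0],
  [0, 0, 0, 0.2, 0.8, 0, 0],
  [0, 0, 0, 0.1, 0.3, 0, 0],
  [0, 0, 0, 0, 0, 0, 0],
  [0, 0, 0, 0, 0, 0, 0],
])

```text
time_s: 12.18
ee_pos: [621.2, 134.3, 63.1]
tcp_rot: [3.141, 0.003, 2.922]
contact_force: [4.3, -1.8, 5.8]
opening: 11.3
grasp_force: 34.9
```

move_arm([
  [0, 0, 0, 0, 0.2, 0, 0],
  [0, 0, 0, 0, 0.2, 0, 0],
  [0, 0, 0, 0, 0, 0, 0],
])

```text
time_s: 12.55
ee_pos: [621.2, 134.6, 63.0]
tcp_rot: [-3.137, 0.003, 2.921]
contact_force: [2.4, -16.8, 7.6]
opening: 11.4
grasp_force: 35.3
```

At the stop (17 N reaction). I'll unload, release, rise, turn the gripper and look at the case.

move_arm([
  [0, 0, 0, 0, -0.3, 0, 0],
  [0, 0, 0, 0, 0, 0, 40],
  [0, 0, 0, 0, 0, 0, 60],
  [0, 0, 0, 0, 0, 0, 60],
  [0, 0, 0, 0, 0, 3, 60],
  [0, 0, 0, 0, 0, 4, 70],
  [0, 0, -10, -0.3, -1.3, 4, 100],
  [0, 0, -10, -0.3, -1.3, 2, 100],
  [0, 0, -10, -0.3, -1.3, 0, 100],
  [0, 0, -10, -0.3, -1.3, 0, 100],
  [0, 0, -10, -0.3, -1.3, 0, 100],
  [0, 0, -10, -0.3, -1.3, 0, 100],
  [0, 0, -10, -0.4, -1.3, 0, 100],
  [0, 0, -10, -0.4, -1.3, 0, 100],
  [0, 0, -10, -0.4, -1.3, 0, 100],
  [0, 0, 0, 0, 0, 0, 100],
])

```text
time_s: 14.55
ee_pos: [589.6, 17.7, 191.9]
tcp_rot: [-3.141, -0.0, 1.352]
contact_force: [0.4, 0.3, 0.0]
opening: 85.5
grasp_force: 0.0
```

```bash
python3 - <<'E'
from h import *
K,T=P("wrist");np.save("T4.npy",T);s=telemetry.state();print(s["ee_pos"],s["tcp_rot"])
cv2.imwrite("pics/w4.png",optics.camera("wrist")[:,:,::-1])
E
```

```text
[589.59  17.72 191.94] [-3.14 -0.    1.35]
```

View pics/w4.png

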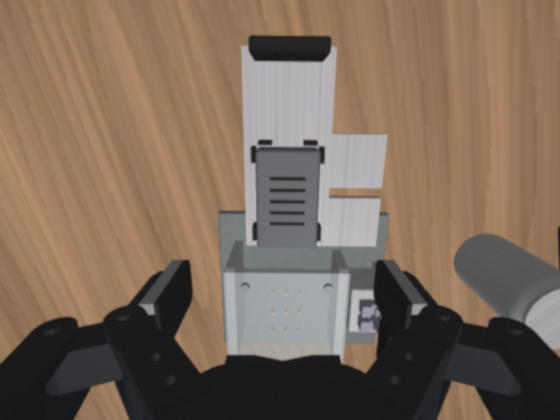

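The case is fully out; its top face spans about u 256–320 and v 149–247.

```bash
python3 - <<'E'
from h import *
K,_=P("wrist");T=np.load("T4.npy")
q=np.array([at_z(K,T,u,54) for u in [(256.5,149.5),(319.5,149.5),(318.5,247.5),(256.5,247.5)]])
print(q[:,:2],q.mean(0),np.linalg.norm(np.diff(q,axis=0),axis=1),np.degrees(np.arctan2(*(q[1]-q[0])[1::-1])))
E
```

```text
[[578.2   64.75]
 [628.3   53.59]
 [611.45 -31.75]
 [557.22 -19.68]] [593.79  16.73  54.  ] [51.32 86.99 55.55] -12.552446255335315
```

move_arm([
  [0, 0, 0, 0.3, -0.1, -3, 100],
  [0, 0, 0, 0, 0, -3, 100],
  [0, 0, 0, 0, 0, -3, 100],
  [0, 0, 0, 0, 0, -3, 100],
  [0, 0, 0, 0, 0, -1.6, 100],
  [0, 0, 0, 0, 0, -0.6, 100],
  [0, 0, 0, 0, 0, 0, 100],
  [0, 0, 0, 0, 0, 0, 100],
])

```text
time_s: 15.6
ee_pos: [594.0, 16.9, 51.5]
tcp_rot: [3.139, -0.0, 1.351]
contact_force: [-0.1, 0.8, 0.1]
opening: 85.1
grasp_force: 0.0
```

move_arm([
  [0, 0, 0, 0, 0, 0, 70],
  [0, 0, 0, 0, 0, 0, 60],
  [0, 0, 0, 0, 0, 0, 50],
  [0, 0, 0, 0, 0, 0, 50],
  [0, 0, 0, 0, 0, 0, 50],
], grip_force=30)

```text
time_s: 16.23
ee_pos: [593.5, 16.9, 51.1]
tcp_rot: [3.141, -0.0, 1.351]
contact_force: [-1.7, 0.5, 5.5]
opening: 53.4
grasp_force: 32.5
```

move_arm([
  [0, 0, 0, 0, 0, 0.5, 40],
  [0, 0, 0, 0, 0, 1, 40],
  [0, 0, 0, 0, 0, 2, 40],
  [0, 0, 0, 0, 0, 2.5, 40],
  [0, 0, 0, 0, 0, 2.5, 40],
  [0, 0, 0, 0, 0, 1.5, 40],
  [0, 0, 0, 0, 0, 0, 40],
])

```text
time_s: 17.1
ee_pos: [594.0, 16.9, 152.2]
tcp_rot: [3.138, -0.0, 1.351]
contact_force: [0.0, 0.6, -1.7]
opening: 53.9
grasp_force: 32.0
```

move_arm([
  [0, 0, 0, 0, 1, 0, 40],
  [0, 0, 0.5, -0.2, 2, 0, 40],
  [0, 0, 0.5, -0.2, 2.5, 0, 40],
  [0, 0, 0.5, -0.2, 2.5, 0, 40],
  [0, 0, 0.5, -0.2, 2.5, 0, 40],
  [0, 0, 0.5, -0.2, 2.5, 0, 40],
  [0, 0, 0.5, -0.2, 2.5, 0, 40],
  [0, 0, 0.5, -0.2, 2.5, 0, 40],
  [0, 0, 0.5, -0.2, 2.5, 0, 40],
  [0, 0, 0.5, -0.2, 2.5, 0, 40],
  [0, 0, 0, -0.2, 2.5, 0, 40],
  [0, 0, 0, 0, 2.5, 0, 40],
  [0, 0, 0, 0, 1, 0, 40],
  [0, 0, 0, 0, 0, 0, 40],
  [0, 0, 0, 0, 0, 0, 40],
])

```text
time_s: 18.98
ee_pos: [572.8, 306.4, 149.9]
tcp_rot: [-3.141, 0.001, 1.429]
contact_force: [0.4, -0.8, -2.2]
opening: 53.7
grasp_force: 31.9
```

```bash
python3 - <<'E'
from h import *
K,T=P("wrist");np.save("T5.npy",T);s=telemetry.state();print(s["ee_pos"],s["tcp_rot"],s["opening"],s["contact_force"])
cv2.imwrite("pics/w5.png",optics.camera("wrist")[:,:,::-1])
E
```

```text
[572.79 306.45 149.93] [-3.14  0.    1.43] 53.70831662726074 [ 0.4  -0.84 -2.16]
```

View pics/w5.png

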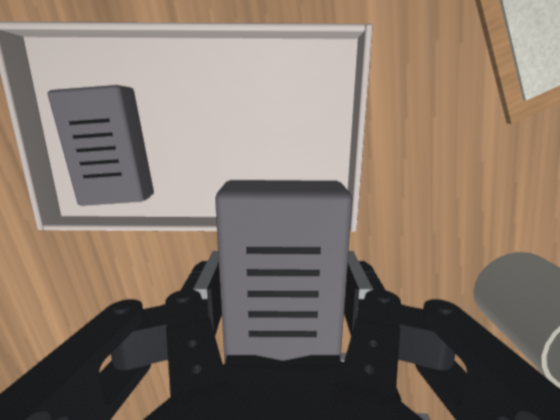

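The case is held level. Tray rim outer corners are at (370,26), (357,231) and (40,230), and the finished unit is undisturbed on the left.

```bash
python3 - <<'E'
from h import *
K,_=P("wrist");T=np.load("T5.npy")
q=np.array([at_z(K,T,u,30) for u in [(370.5,25.5),(357.5,231),(40,230.5)]])[:,:2]
ex=q[1]-q[2];L=np.linalg.norm(ex);ex/=L;ey=np.array([-ex[1],ex[0]])
print(q,L,np.linalg.norm(q[0]-q[1]),np.degrees(np.arctan2(ex[1],ex[0])))
c=(q[0]+q[2])/2;print("tray",c,"free55",c+ex*55)
E
```

```text
[[649.93 425.58]
 [630.5  277.33]
 [373.2  314.43]] 259.96462614659555 149.51470563862227 -8.204052126456292
tray [511.56 370.01] free55 [566.   362.16]
```

move_arm([
  [0, 0, 0, -0.2, 1.5, 0, 40],
  [0, 0, 0, -0.2, 2.2, 0, 40],
  [0, 0, 0, -0.2, 1.9, 0, 40],
  [0, 0, 0, 0, 0, -1.5, 40],
  [0, 0, 0, 0, 0, -2.5, 40],
  [0, 0, 0, 0, 0, -2.5, 40],
  [0, 0, 0, 0, 0, -2.5, 40],
  [0, 0, 0, 0, 0, -1.5, 40],
  [0, 0, 0, 0, 0, -0.7, 40],
  [0, 0, 0, 0, 0, -0.3, 40],
  [0, 0, 0, 0, 0, 0, 40],
])

```text
time_s: 20.4
ee_pos: [567.5, 363.2, 35.9]
tcp_rot: [3.141, -0.001, 1.429]
contact_force: [0.0, -0.0, -1.5]
opening: 53.7
grasp_force: 31.9
```

move_arm([
  [0, 0, 0, 0, 0, -0.2, 40],
  [0, 0, 0, 0, 0, -0.2, 40],
  [0, 0, 0, 0, 0, -0.1, 40],
  [0, 0, 0, 0, 0, -0.1, 40],
  [0, 0, 0, 0, 0, -0.1, 40],
  [0, 0, 0, 0, 0, 0, 40],
])

```text
time_s: 21.15
ee_pos: [567.0, 363.0, 28.3]
tcp_rot: [3.142, -0.0, 1.429]
contact_force: [-0.0, 0.3, -1.2]
opening: 53.3
grasp_force: 31.9
```

move_arm([
  [0, 0, 0, 0, 0, -0.05, 40],
  [0, 0, 0, 0, 0, -0.05, 40],
  [0, 0, 0, 0, 0, 0, 40],
])

```text
time_s: 21.52
ee_pos: [567.1, 363.0, 28.2]
tcp_rot: [3.142, 0.0, 1.43]
contact_force: [-2.9, -1.5, 6.5]
opening: 53.4
grasp_force: 32.7
```

Contact with the tray floor at the expected height. I'll release and retreat.

move_arm([
  [0, 0, 0, 0, 0, 0, 66],
  [0, 0, 0, 0, 0, 0, 74],
  [0, 0, 0, 0, 0, 0, 78],
  [0, 0, 0, 0, 0, 0, 78],
  [0, 0, 0, 0, 0, 1.5, 78],
  [0, 0, 0, 0, 0, 3, 78],
  [0, 0, 0, 0, 0, 4, 78],
  [0, 0, 0, 0, -3, 4, 78],
  [0, 0, 0, 0, -3, 3, 78],
  [0, 0, 0, 0, -3, 0, 78],
  [0, 0, 0, 0, 0, 0, 78],
  [0, 0, 0, 0, 0, 0, 78],
])

```text
time_s: 23.02
ee_pos: [567.1, 273.4, 182.8]
tcp_rot: [3.141, -0.001, 1.429]
contact_force: [0.2, -0.6, 0.1]
opening: 66.4
grasp_force: 0.0
```

```bash
python3 - <<'E'
from h import *
s=telemetry.state();print(s["ee_pos"],s["opening"])
w=optics.camera("wrist")[:,:,::-1];d=optics.camera("scene")[:,:,::-1]
m=np.zeros((600,800,3),np.uint8);m[:300,:400]=cv2.resize(w,(400,300));m[300:,:400]=cv2.resize(d,(400,300))
m[:300,400:]=cv2.resize(d[165:240,220:320],(400,300));m[300:,400:]=cv2.resize(d[215:335,325:485],(400,300));cv2.imwrite("pics/m6.png",m)
E
```

```text
[567.06 273.38 182.83] 66.42264498857028
```

View pics/m6.png

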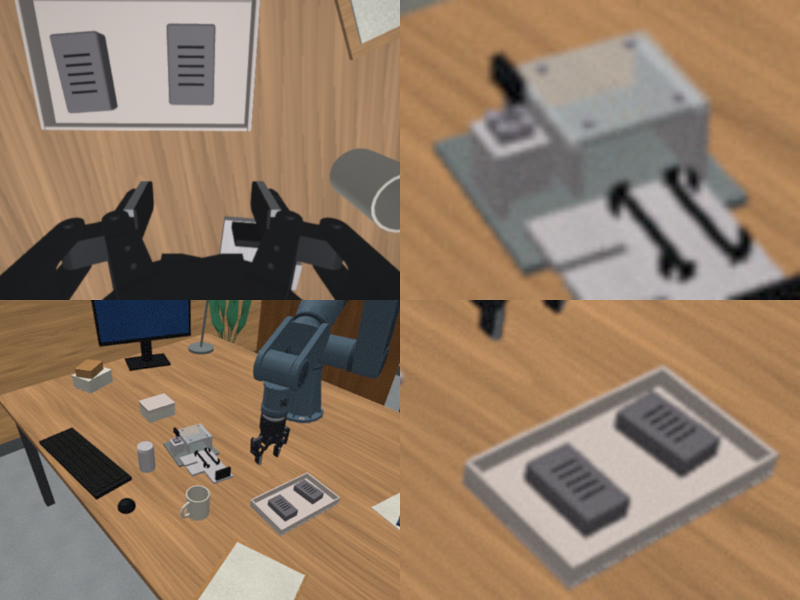

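The case lies flat in the tray beside the finished one, the plunger is parked and raised, and the nest is out and empty.

```bash
python3 -c "
from plant import bot
print(bot.job_done())"
```

```text
the job is handed in; nothing more can be done
None
```

The job is handed in: the plunger is parked in its notch, the nest is fully out at its stop, and the computer lies flat in the empty half of the tray; no verdict was returned.

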